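# Refit the roller-pump hub and its end cap on the separator's sloped drive

## Task

Put the pump back together on the separator's sloped deck: first seat the notched, flanged grey hub over the centring spigot with its navy flange face down, feeling for the drive pins by turning it without forcing it, until its flange lies fully home on the drive plate. Then set the orange flanged cap flange down over the spigot on top of the hub, flush all round, and let go of everything. Leave the bottle, the dish and the wrench where they are.

Things in the scene. Friction and masses are not known exactly. Their poses are not given: they have to be found in the camera images.
- seat (a point): Centre of the face of the round drive plate on the separator's sloped deck; z: drive axis, out of the deck, 28 degrees from vertical, leaning towards the machine's low front edge; x up the slope, y level. Plate: dark steel, 92 mm across, face 8 mm above the white deck. Its resting angle about z is arbitrary and not told by this reading; it is stiff to turn (0.8 N m).
- spigot_tip (a point): Top centre of the steel centring spigot on the plate, 16 mm above point seat, axes as seat's. Spigot 30 mm in diameter, top 3 mm chamfered to 24. Around it stand 3 brass drive pins, 9 mm in diameter, 6.5 mm high, every 120 degrees, 31 mm from the axis. A hub centred at a wrong angle rides 6.5 mm high on the pins; it drops home when its notches meet them.
- console: The separator: white wedge-shaped housing, navy flanks, 220 mm deep (x), 200 mm wide (y), fixed; origin under its centre, x from the low front edge (50 mm high) to the rear edge (167 mm). Drive plate on its middle line.
- rotor: Pump hub, about 0.35 kg, standing on the bench flange down: navy flange 84 mm in diameter, 12 mm thick; above it a plain grey cylinder 48 mm in diameter up to 56 mm (grip here); on top a steel spigot 24 mm in diameter, 12 mm high, top 2.5 mm chamfered to 19. Origin: centre of the underside; z along its axis, up.
- rotor_bore (a point): Roof of the blind bore in the hub's underside, on the axis 18 mm above the underside, axes as the hub's; bore 32.4 mm in diameter. The lower 8 mm of the flange are cut by 6 radial notches 13 mm wide, every 60 degrees, one along the hub's x axis, open to rim and bore; any notch takes a drive pin, with 2 mm play each side (about 3.5 degrees).
- rotor_top (a point): Centre of the hub's upper face (the foot of its 12 mm top spigot), 56 mm above the hub's underside on its axis, axes as the hub's; the cap's underside comes to rest here.
- cap: The orange end cap, about 0.15 kg, standing on the bench flange down: flange 60 mm in diameter, 8 mm thick, above it a grip 40 mm in diameter up to 46 mm. Origin at the centre of the underside, z along its axis, up. Underneath, a plain round blind bore 26.4 mm in diameter, 14 mm deep; it fits at any angle.
- bottle: Bystander: clear bottle with blue cap, 60 mm in diameter, 170 mm tall, origin under its centre.
- dish: Bystander: shallow steel bowl, 110 mm across, 35 mm high, origin under its centre.
- wrench: Bystander: wrench 150 mm long lying flat on the bench at the right, along its x axis, origin under its middle.
Things that resemble listed ones, but are neither listed nor needed, are in the scene too. There is more than one size of the rotor; the job needs the middle-sized.

How it is judged:
On the way, in this order (a step that is already met when the one before it is completed fails the run):
1. the hub is fully home on the drive plate, its notches over the pins (distance between rotor and seat below 0.004 m and angle between the z axis of rotor and the z axis of seat, either way round below 0.05 rad), for 0.2 s.
2. the cap is flush on the seated hub (all of step 1 and distance between cap and rotor_top below 0.004 m and angle between the z axis of cap and the z axis of rotor, either way round below 0.06 rad), for 0.2 s.
At the end, for the whole second after the job is handed in: Hub underside centre within 4 mm of the drive plate face centre, its axis within 0.05 rad of the drive axis (down over the pins); cap underside centre within 4 mm of the centre of the hub's upper face, axis within 0.06 rad of the hub's; both at rest and released (all of step 2 and linear speed of each of rotor, cap below 0.02 m/s); the robot touches nothing.
It fails at once if the bottle is shoved aside or knocked over (distance of bottle from where it was at the start of the episode above 0.03 m or angle between bottle's own z axis and vertical above 0.5 rad).
It fails at once if the dish is shoved aside or knocked over (distance of dish from where it was at the start of the episode above 0.03 m or angle between dish's own z axis and vertical above 0.5 rad).
It fails at once if the wrench is shoved aside (distance of wrench from where it was at the start of the episode above 0.03 m).
It fails at once if the hub is forced against the machine with more than 150 N (contact force between rotor and console above 150 N).
It also fails if it takes over 72 s, if anything falls off the work surface, if the arm or the gripper's body presses on something with over 40 N, if the wrist force passes 120 N, or if a joint passes its speed limit or range.

## Robot

A 6-joint arm with a two-finger parallel gripper is mounted at the origin on the work surface. World frame = base frame: x ahead of the robot, y to its left, z up, the work surface at z = 0. Lengths are in m, angles in rad, forces in N, time in s.
With the tool pointing down it reaches from about 0.275 to 0.75 m from the base axis. Payload 10.2 kg.
Tool frame: the origin (TCP) lies at the very end of the fingers, on their centre line; the grasp point (between the pads) lies 19 mm behind it; z points along the fingers, y is the line along which they close (so a half turn about z gives the same grasp; the last joint's range is limited). The gripper opens to 85 mm and grips with 20 to 120 N. Pads are 22 mm wide; open, the fingers measure 114 mm over their backs; the gripper's body (76 mm by 85 mm) begins 54 mm behind the grasp point. The pads swing forward as they close: fully open they stand 13 mm farther back than shut.
Start: joints at [-1.49, 0.313, 1.498, -0, 1.331, -0.223], TCP at [0.157, -0.501, 0.231] pointing down, gripper open.
Joint ranges: [-2.94, 2.94], [-0.97, 2.17], [0.19, 2.56], [-1.23, 4.37], [0.02, 3.11], [-2.88, 2.88]. Speed limits (rad/s): [2.39, 2.39, 3.01, 3.14, 3.14, 3.14].

## Interface

Orientations are given as a unit quaternion [w, x, y, z].
In Python, from workcell import robot gives the robot as it stands.
- The arm moves only by the tool servo_tool, never from a script. Its argument "rows" is a list of rows, each a list of 7 numbers: the turn, a rotation vector about the tool's x, y, z each as a share of pi/2 rad, from -1 to 1, then the shift along the tool's x, y, z each as a share of 500 mm, from -1 to 1, then the finger opening in mm, from 0 to 85.4. In form: [[ax, ay, az, dx, dy, dz, jaw], ...]. A call has exactly 5 rows; each row is the pose to reach, as a shift and turn from the pose commanded when the call began, along the tool's axes at that moment; what a row does not reach only later rows make up. A row lasts 1/10 s, in which the tool goes at most 50 mm and 8.59 degrees, less where a joint would pass 70% of its speed; a pose out of reach is approached as far as the arm can. A call with a number of a shift or a turn outside -1 to 1 is refused whole. A call with a gripper value outside its range is refused whole. The fingers move at their own pace and stop on an object; "force" is the grip in N (left out, the last holds). Time passes only in rows, so rows that repeat a pose let the fingers close, or fill a call up. It gives the time, the measured TCP pose, the force, the opening and the grip force at its end, in the units of the state.
- robot.observe(): the state, without advancing time (a new reading comes with each control period).
- robot.read_camera(name): name is "scene" or "top"; returns a dict with "color" (400x640x3 uint8, red, green, blue), "range_z" (400x640 float32, m along the optical axis (not along the pixel's ray), 0 where there is no reading), "fov_y" (degrees; the focal length in pixels is half the picture's height over the tangent of half this angle, whatever the lens; pixels are square), "cx", "cy" (the principal point, pixels), "extrinsics" (4x4, takes a point from camera to world coordinates). Camera axes: x right, y up, looking along -z (the intrinsics and any distortion apply to the point x, -y, -z); pixel columns grow to the right and rows downward; lengths in m; the calibration is good to about 2 mm. A picture is of the moment at which its call begins.
- robot.hand_in(): hands the job in; it is judged then, once.
The state is a dict: "clock": time; "joints": joint angles; "dq": joint speeds; "joint_efforts": joint torques, N m; "tcp_pos": TCP position; "ee_rot": TCP orientation; "wrist_force": force on the tool from outside, world axes, zero at the start; "torque": the same for the moment, N m; "finger_gap": finger opening in m; "finger_force": force on a finger pad.
Only numpy, scipy, OpenCV 4.12 (cv2) and the standard library are available. Lean on these libraries where they do the work, as an engineer would, in place of code of your own. Each camera call takes 0.05 s, during which the arm holds its last target. There are 200 camera calls.

## Working session

There is one attempt and no reset: what is moved stays moved. The work goes in short steps, Python scripts to look and compute and a tool call to move; the robot and the scene stay as the last step left them, time stands still between calls to the robot, and variables do not carry over. Pictures are saved under pics/ and viewed, at most 10 in all, crops included, and the job is handed in when it is done.

Besides the shell and the picture viewer there is one more tool, called after "Request:" as a command line: name --pt "numbers of a row" for each row, then --argument value for the rest. servo_tool: Moves the arm, as the interface text tells. Shift numbers are shares of 500 mm and turn numbers shares of pi/2 rad, none past 1 either way. Its arguments: {"type":"object","properties":{"rows":{"type":"array"},"force":{"type":"number"}},"required":["rows"]}

```bash
ls; mkdir -p pics; python3 - <<'E'
from workcell import robot
import cv2,numpy as np
s=robot.observe();print(s)
for n in("scene","top"):
    c=robot.read_camera(n);cv2.imwrite(f"pics/{n}0.png",c["color"][:,:,::-1]);np.savez(f"{n}0.npz",**c)
    print(n,c["fov_y"],c["cx"],c["cy"],c["extrinsics"],[k for k in c],(c["range_z"]==0).mean())
E
```

```text
pics
{'clock': 0.0, 'joints': array([-1.49041101e+00,  3.13435470e-01,  1.49841522e+00, -3.77606028e-05,
        1.33100866e+00, -2.23358216e-01]), 'dq': array([-0.00234376, -0.00091187,  0.0002878 ,  0.00143261,  0.00106892,
        0.00092594]), 'joint_efforts': array([ 1.04781047e-03, -4.12268436e+01, -2.59739721e+01, -9.75913485e-05,
        4.13990580e-03, -1.50175970e-05]), 'tcp_pos': array([ 0.15700389, -0.50070833,  0.23075074]), 'ee_rot': array([-6.33038798e-04,  9.88488754e-01,  1.51293033e-01,  2.69467229e-05]), 'wrist_force': array([-0.27691568, -0.41065103, -0.38236275]), 'torque': array([ 0.00554183, -0.01802414,  0.01279413]), 'finger_force': 0.0, 'finger_gap': 0.0855507857662754}
scene 46.93459039686956 318.8188813812032 190.31481093381046 [[ 0.6713232  -0.43812357  0.59780674  1.30351225]
 [ 0.7410783   0.38447416 -0.55043853 -0.67975646]
 [ 0.01131885  0.81254375  0.5827903   0.8357313 ]
 [ 0.          0.          0.          1.        ]] ['color', 'range_z', 'fov_y', 'cx', 'cy', 'extrinsics'] 0.0050625
top 55.076447261072296 321.33574406395405 206.1616309208114 [[-0.01121106  0.987361   -0.15809037  0.4178068 ]
 [-0.99988366 -0.00943409  0.01198623 -0.01134143]
 [ 0.0103433   0.15820636  0.98735189  1.02042932]
 [ 0.          0.          0.          1.        ]] ['color', 'range_z', 'fov_y', 'cx', 'cy', 'extrinsics'] 0.00399609375
```

View pics/scene0.png

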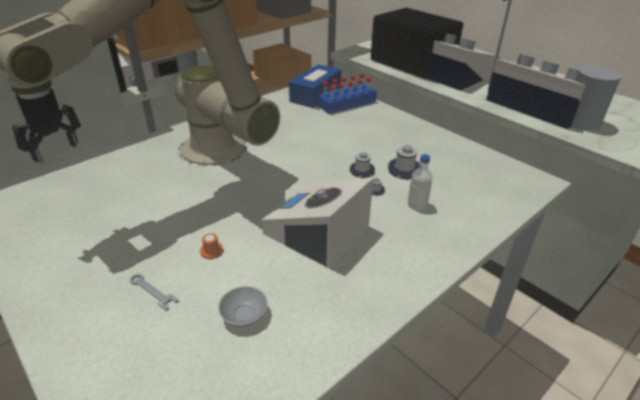

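View pics/top0.png

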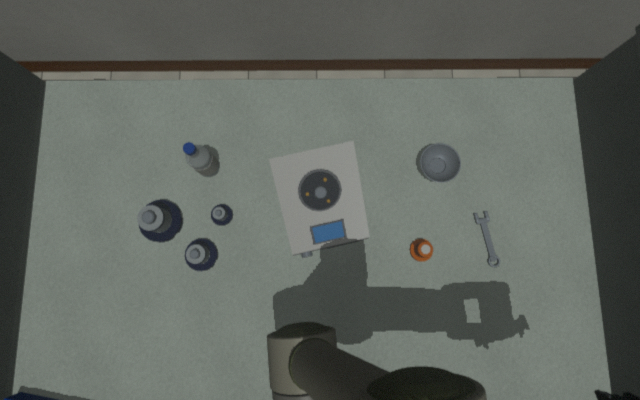

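Top view: three navy-flanged hubs at about (160,218) large, (200,253) medium and (221,214) small. The cap is at (421,250) and the drive plate at (320,190), with three brass pins. I'll measure them and make an enlarged crop.

```bash
cat > h.py <<'E'
import numpy as np,cv2
def load(n): return dict(np.load(n+".npz"))
def K(c): return 200/np.tan(np.radians(float(c["fov_y"]))/2)
def pts(c):
    v,u=np.mgrid[0:400,0:640];z=c["range_z"];f=K(c)
    p=np.stack([(u-c["cx"])/f*z,-(v-c["cy"])/f*z,-z],-1);E=c["extrinsics"]
    P=p@E[:3,:3].T+E[:3,3];P[z==0]=np.nan;return P
def ray(c,u,v,h):   # pixel ray onto z=h
    E=c["extrinsics"];f=K(c);d=E[:3,:3]@[(u-c["cx"])/f,-(v-c["cy"])/f,-1.];o=E[:3,3]
    return o+d*(h-o[2])/d[2]
def circ(xy):       # algebraic circle fit
    A=np.c_[2*xy,np.ones(len(xy))];s=np.linalg.lstsq(A,(xy**2).sum(1),rcond=None)[0]
    return s[:2],np.sqrt(s[2]+s[:2]@s[:2])
E
python3 - <<'E'
from h import *
c=load("top0");P=pts(c);col=c["color"];hsv=cv2.cvtColor(col,cv2.COLOR_RGB2HSV)
for n,(u,v) in dict(big=(160,218),mid=(200,253),small=(221,214),cap=(421,250)).items():
    r=30
    Q=P[v-r:v+r,u-r:u+r].reshape(-1,3);H=hsv[v-r:v+r,u-r:u+r].reshape(-1,3)
    rgb=col[v-r:v+r,u-r:u+r].reshape(-1,3)
    print(n,"zhist",np.histogram(Q[:,2],bins=np.arange(-.005,.12,.005))[0])
# deck
Q=P[150:245,275:365].reshape(-1,3);H=hsv[150:245,275:365].reshape(-1,3)
w=(H[:,1]<60)&(H[:,2]>120)&(Q[:,2]>.05)
q=Q[w]
for _ in range(5):
    m=q.mean(0);n=np.linalg.svd(q-m)[2][2];n*=np.sign(n[2]);q=q[abs((q-m)@n)<.004]
print("deck",m,n,np.degrees(np.arccos(n[2])),len(q))
vis=col[:,:,::-1]
a=cv2.resize(vis[190:275,130:240],(550,425),interpolation=cv2.INTER_CUBIC);cv2.imwrite("pics/crop1.png",a)
print("noise",np.nanstd(P[300:330,50:150,2]),np.nanmean(P[300:330,50:150,2]))
cs=load("scene0");Ps=pts(cs);print("scene table z",np.nanmean(Ps[200:230,60:120,2]))
E
```

```text
big zhist [ 634 1427   49  133  575   45   19   24   14   13   24   20   24   15
   14  184  221   14   41   88    1    0    0    0]
mid zhist [ 798 1742   97  409  165   16   10    7   13   11    8   41  186   14
   55   13    0    0    0    0    0    0    0    0]
small zhist [ 937 2173  166  139   21    7    5    6   64   39   28    0    0    0
    0    0    0    0    0    0    0    0    0    0]
cap zhist [1053 2079  175   40   10    4    9    7   10   27  161    9    0    0
    0    0    0    0    0    0    0    0    0    0]
deck [ 0.5925618  -0.01890606  0.11687248] [-0.46003426 -0.09937695  0.88232233] 28.076213229327745 5245
noise 0.00181102969409644 0.0008094784051860643
scene table z -0.002158191467885249
```

View pics/crop1.png

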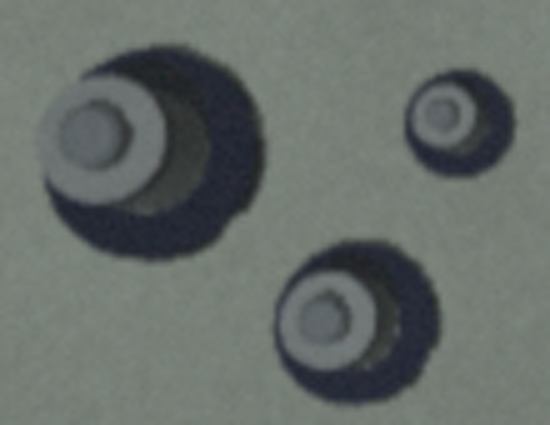

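The crop shows the hubs by size: large at left (crop 95,135), small at upper right (440,115), medium at lower centre (325,320). The medium one's heights of 56 and 68 mm match the description, so that is the hub. Next I'll measure positions.

```bash
cat >> h.py <<'E'
def band(c,P,box,lo,hi,h):  # largest blob in a height band -> min enclosing circle & moment centre on plane h
    u0,v0,u1,v1=box;m=np.zeros((400,640),np.uint8);Z=P[...,2]
    m[v0:v1,u0:u1]=((Z>lo)&(Z<hi))[v0:v1,u0:u1]
    m=cv2.medianBlur(m,3)
    k=max(cv2.findContours(m,0,1)[0],key=cv2.contourArea)[:,0].astype(float)
    k=cv2.convexHull(k.astype(np.float32))[:,0]
    q=np.array([ray(c,u,v,h) for u,v in k])[:,:2];return circ(q)
E
python3 - <<'E'
from h import *
c=load("top0");P=pts(c);s=load("scene0");S=pts(s)
print("hub56",band(c,P,(170,225,230,285),.049,.08,.056),"r.024 expected")
print("hub68",band(c,P,(170,225,230,285),.063,.08,.068),"r.012")
print("hub fl",band(c,P,(170,225,230,285),.007,.08,.012),"r.042 (biased)")
print("cap46",band(c,P,(395,225,450,280),.036,.08,.046),"r.020")
print("scene hub56",band(s,S,(345,145,383,175),.049,.08,.056))
print("scene cap46",band(s,S,(190,220,230,265),.036,.08,.046))
# navy flange & orange flange by colour in top
hsv=cv2.cvtColor(c["color"],cv2.COLOR_RGB2HSV)
for nm,cc,PP in(("top",c,P),("scene",s,S)):
    hs=cv2.cvtColor(cc["color"],cv2.COLOR_RGB2HSV)
    o=((hs[...,0]<15)&(hs[...,1]>130)&(hs[...,2]>80)).astype(np.uint8)
    k=[x for x in cv2.findContours(o,0,1)[0] if cv2.contourArea(x)>60]
    for x in k: print(nm,"orange",cv2.boundingRect(x))
# plate pins: brass
sub=(slice(165,215),slice(295,348))
b=((hsv[...,0]>8)&(hsv[...,0]<28)&(hsv[...,1]>90)&(hsv[...,2]>90)).astype(np.uint8)
mm=np.zeros_like(b);mm[sub]=b[sub]
n_,l,st,ce=cv2.connectedComponentsWithStats(mm);print(st[1:],ce[1:])
# deck plane and plate
m=np.array([.5926,-.0189,.11687]);n=np.array([-.46003,-.09938,.88232])
D=(P-m)@n
pl=np.zeros((400,640),np.uint8);pl[160:222,290:352]=((D>.004)&(D<.04))[160:222,290:352];pl=cv2.medianBlur(pl,5)
dark=np.zeros_like(pl);dark[160:222,290:352]=(hsv[...,2]<110)[160:222,290:352]
f=K(c);E=c["extrinsics"]
def cast(u,v,h):
    d=E[:3,:3]@[(u-c["cx"])/f,-(v-c["cy"])/f,-1.];o=E[:3,3];return o+d*((m+h*n-o)@n)/(d@n)
x=np.array([n[0],n[1],0]);x=-x/np.linalg.norm(x);y=np.cross([0,0,1],x);x=np.cross(y,n);print("x",x,"y",y)
for nm,M in(("depth",pl),("dark",cv2.medianBlur(dark,5))):
    k=max(cv2.findContours(M,0,1)[0],key=cv2.contourArea);k=cv2.convexHull(k)[:,0]
    q=np.array([cast(u,v,.008) for u,v in k]);q2=np.c_[(q-m)@x,(q-m)@y]
    ctr,r=circ(q2);print(nm,"seat",m+ctr[0]*x+ctr[1]*y+.008*n,"r",r,ctr)
pp=np.array([cast(u,v,.0145) for u,v in ce[1:]]);q2=np.c_[(pp-m)@x,(pp-m)@y]
if len(q2)==3:
    A=circ(q2);print("pins ctr",m+A[0][0]*x+A[0][1]*y+.008*n,"r",A[1],np.degrees(np.arctan2(*(q2-A[0]).T[::-1])))
sp=np.zeros_like(pl);sp[160:222,290:352]=((D>.0185)&(D<.04))[160:222,290:352];sp=cv2.medianBlur(sp,3)
k=max(cv2.findContours(sp,0,1)[0],key=cv2.contourArea)[:,0];q=np.array([cast(u,v,.023) for u,v in k]);q2=np.c_[(q-m)@x,(q-m)@y];ctr,r=circ(q2)
print("spigot",m+ctr[0]*x+ctr[1]*y+.008*n,r)
a=cv2.resize(c["color"][155:225,280:360,::-1],(640,560),interpolation=cv2.INTER_CUBIC);cv2.imwrite("pics/crop2.png",a)
E
```

```text
hub56 (array([0.45482162, 0.29102954]), np.float64(0.02451819964416406)) r.024 expected
hub68 (array([0.45490043, 0.29083489]), np.float64(0.011121012624661355)) r.012
hub fl (array([0.45451019, 0.29148355]), np.float64(0.041953829366620725)) r.042 (biased)
cap46 (array([ 0.46070631, -0.28357563]), np.float64(0.01989895500644866)) r.020
scene hub56 (array([0.4588441 , 0.28645118]), np.float64(0.02722208813893447))
scene cap46 (array([ 0.46707089, -0.28852451]), np.float64(0.021777178852513037))
top orange (410, 240, 23, 21)
scene orange (201, 246, 14, 12)
[[324 178   3   4   9]
 [306 192   3   4  10]
 [327 199   3   4   9]] [[324.88888889 179.33333333]
 [307.         193.8       ]
 [328.11111111 200.66666667]]
x [0.86242533 0.18630922 0.4706421 ] y [-0.21115833  0.97745187  0.        ]
depth seat [ 0.59759578 -0.01861561  0.1285737 ] r 0.047376081928774606 [ 0.0098698  -0.00077693]
dark seat [ 0.59924031 -0.01784468  0.12951797] r 0.05125070610572667 [ 0.01187614 -0.00037063]
pins ctr [ 0.59814414 -0.01845992  0.12887715] r 0.03092293539552293 [ -33.42863042   88.53048679 -151.68181913]
spigot [ 0.5978395  -0.01870725  0.12869045] 0.013644186398175596
```

View pics/crop2.png

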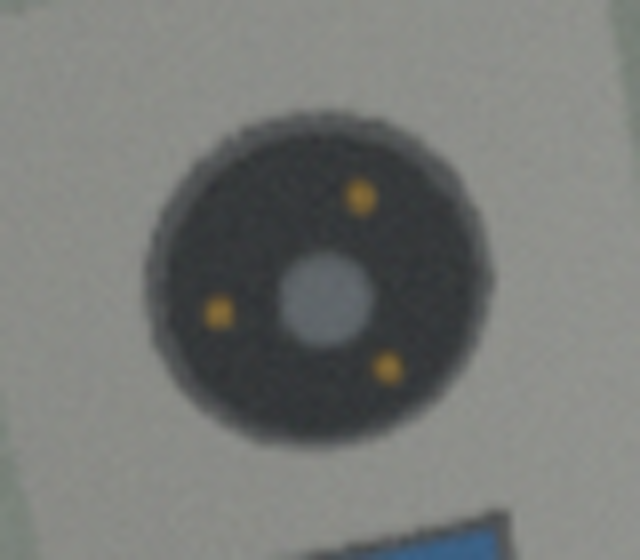

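Medium hub at (0.455, 0.291), cap at (0.461, −0.284) and seat at (0.598, −0.0185, 0.1287). The radii fitted are 24.5, 19.9, and 30.9 mm on the pin circle, and the tilt is 28.1°. All agree with the sizes given. Moving now.

```bash
cat >> h.py <<'E'
from scipy.spatial.transform import Rotation as Ro
N=np.array([-.4600,-.0992,.8823]);N/=np.linalg.norm(N);SEAT=np.array([.598,-.0185,.1287])
def Rdown(a): x=np.array([np.cos(a),np.sin(a),0]);z=np.array([0,0,-1.]);return np.c_[x,np.cross(z,x),z]
def Rseat(a=0):  # a: turn about N from upslope
    x=np.cross([-N[1],N[0],0],N);x*=np.sign(x[0])/np.linalg.norm(x);y=np.cross(N,x)
    X=np.cos(a)*x+np.sin(a)*y;return np.c_[X,np.cross(-N,X),-N]
def rel(st,p,R):
    q=st["ee_rot"];R0=Ro.from_quat([q[1],q[2],q[3],q[0]])
    r=(R0.inv()*Ro.from_matrix(R)).as_rotvec()/(np.pi/2);d=R0.inv().apply(np.array(p)-st["tcp_pos"])/.5
    print("turn",r.round(4),"shift",d.round(4),"F",st["wrist_force"].round(1),"M",st["torque"].round(2),"gap",st["finger_gap"],"t",st["clock"],"q",st["joints"].round(2))
E
python3 -c "
from h import *;from workcell import robot
rel(robot.observe(),[.455,.291,.20],Rdown(np.radians(10)))"
```

```text
turn [-0.0007 -0.0001  0.0823] shift [ 1.0423 -1.3326  0.0634] F [-0.1 -0.2 -0.6] M [-0.01  0.03 -0.02] gap 0.08537742815858632 t 0.1 q [-1.49  0.31  1.5   0.    1.33 -0.22]
```

Request:
servo_tool --pt "0 0 0.02 0.052 -0.066 0 85" --pt "0 0 0.04 0.104 -0.133 0 85" --pt "0 0 0.06 0.156 -0.2 0 85" --pt "0 0 0.082 0.208 -0.266 0 85" --pt "0 0 0.082 0.26 -0.333 0 85"

```text
clock: 0.6
tcp_pos: [0.2315, -0.3015, 0.231]
ee_rot: [-0.0, 0.996, 0.087, -0.0]
wrist_force: [0.1, -0.8, -0.2]
finger_gap: 0.0851
finger_force: 0.0
```

```bash
python3 -c "
from h import *;from workcell import robot
rel(robot.observe(),[.455,.291,.20],Rdown(np.radians(10)))"
```

```text
turn [-0.0003 -0.     -0.0006] shift [ 0.6449 -1.0899  0.0626] F [ 0.1 -0.8 -0.2] M [ 0.01 -0.04  0.03] gap 0.08508784003444261 t 0.6 q [-1.23 -0.02  1.88  0.    1.27  0.17]
```

Request:
servo_tool --pt "0 0 0 0.043 -0.073 0 85" --pt "0 0 0 0.086 -0.146 0 85" --pt "0 0 0 0.129 -0.22 0 85" --pt "0 0 0 0.172 -0.29 0 85" --pt "0 0 0 0.215 -0.363 0 85"

```text
clock: 1.1
tcp_pos: [0.3057, -0.1041, 0.2313]
ee_rot: [0.0, 0.996, 0.087, 0.0]
wrist_force: [0.6, -0.4, 0.1]
finger_gap: 0.0852
finger_force: 0.0
```

Request:
servo_tool --pt "0 0 0 0.043 -0.073 0 85" --pt "0 0 0 0.086 -0.146 0 85" --pt "0 0 0 0.129 -0.22 0 85" --pt "0 0 0 0.172 -0.29 0 85" --pt "0 0 0 0.215 -0.363 0 85"

```text
clock: 1.6
tcp_pos: [0.3799, 0.0936, 0.2312]
ee_rot: [0.0, 0.996, 0.088, 0.0]
wrist_force: [0.4, -0.8, 0.2]
finger_gap: 0.0851
finger_force: 0.0
```

Request:
servo_tool --pt "0 0 0 0.043 -0.073 0 85" --pt "0 0 0 0.086 -0.146 0 85" --pt "0 0 0 0.129 -0.22 0 85" --pt "0 0 0 0.172 -0.29 0.03 85" --pt "0 0 0 0.215 -0.363 0.06 85"

```text
clock: 2.1
tcp_pos: [0.4544, 0.2909, 0.2007]
ee_rot: [0.0, 0.996, 0.088, 0.0]
wrist_force: [1.1, -0.7, 0.4]
finger_gap: 0.0849
finger_force: 0.0
```

```bash
python3 -c "
from h import *;from workcell import robot
rel(robot.observe(),[.455,.291,.20],Rdown(np.radians(10)))"
```

```text
turn [ 0.     -0.0002  0.0005] shift [0.0012 0.0001 0.0014] F [ 1.1 -0.7  0.4] M [-0.04  0.01  0.02] gap 0.08488648930939682 t 2.1 q [ 0.35  0.37  1.5  -0.    1.27  1.75]
```

Request:
servo_tool --pt "0 0 0 0.001 0 0.06 85" --pt "0 0 0 0.001 0 0.13 85" --pt "0 0 0 0.001 0 0.2 85" --pt "0 0 0 0.001 0 0.28 85" --pt "0 0 0 0.001 0 0.356 85"

```text
clock: 2.6
tcp_pos: [0.4542, 0.2891, 0.0216]
ee_rot: [0.0, 0.996, 0.087, -0.0]
wrist_force: [0.9, 0.1, 0.4]
finger_gap: 0.0851
finger_force: 0.0
```

Request:
servo_tool --pt "0 0 0 0 0 0 85" --pt "0 0 0 0 0 0 65" --pt "0 0 0 0 0 0 55" --pt "0 0 0 0 0 0 45" --pt "0 0 0 0 0 0 40" --force 60

```text
clock: 3.1
tcp_pos: [0.4557, 0.2898, 0.0258]
ee_rot: [-0.001, 0.996, 0.087, 0.002]
wrist_force: [-2.1, -0.1, 7.5]
finger_gap: 0.0466
finger_force: 61.0
```

Request:
servo_tool --pt "0 0 0 0 0 0 40" --pt "0 0 0 0 0 0 40" --pt "0 0 0 0 0 0 40" --pt "0 0 0 0 0 0 40" --pt "0 0 0 0 0 0 40"

```text
clock: 3.6
tcp_pos: [0.4557, 0.2898, 0.0258]
ee_rot: [-0.001, 0.996, 0.087, 0.002]
wrist_force: [-1.7, 0.5, 7.9]
finger_gap: 0.0468
finger_force: 61.0
```

```bash
python3 - <<'E'
from h import *;from workcell import robot
rel(robot.observe(),[.455,.291,.20],Rdown(np.radians(10)))
n="top";c=robot.read_camera(n);d=robot.read_camera("scene")
a=cv2.resize(c["color"][190:290,140:260,::-1],(480,400));b=cv2.resize(d["color"][100:200,310:430,::-1],(480,400))
cv2.imwrite("pics/grip.png",cv2.resize(np.hstack([a,b]),(800,333)))
E
```

```text
turn [-0.0006 -0.0026  0.0003] shift [ 0.0004 -0.0028 -0.3485] F [-1.7  0.5  7.9] M [ 0.07  0.29 -0.05] gap 0.046782942861548 t 3.6 q [0.35 0.59 1.67 0.   0.87 1.74]
```

View pics/grip.png

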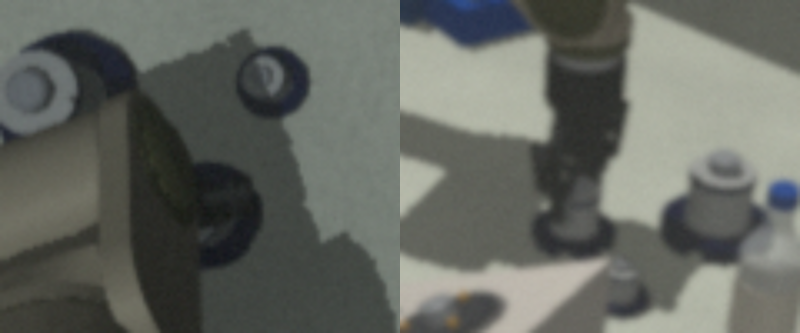

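The grasp is good: the hub sits centred between the pads. The fingertips rest on the flange, with the TCP about 25.8 mm above the underside. Lifting.

Request:
servo_tool --pt "0 0 0 0 0 -0.04 40" --pt "0 0 0 0 0 -0.1 40" --pt "0 0 0 0 0 -0.19 40" --pt "0 0 0 0 0 -0.29 40" --pt "0 0 0 0 0 -0.38 40"

```text
clock: 4.2
tcp_pos: [0.4542, 0.2891, 0.2167]
ee_rot: [-0.0, 0.996, 0.087, 0.001]
wrist_force: [1.2, -0.5, -4.3]
finger_gap: 0.0466
finger_force: 62.7
```

Request:
servo_tool --pt "0 0 0 0 0 -0.06 40" --pt "0 0 0 0 0 -0.06 40" --pt "0 0 0 0 0 -0.06 40" --pt "0 0 0 0 0 -0.06 40" --pt "0 0 0 0 0 -0.06 40"

```text
clock: 4.7
tcp_pos: [0.454, 0.289, 0.2417]
ee_rot: [0.0, 0.996, 0.087, -0.002]
wrist_force: [0.1, -0.1, -3.8]
finger_gap: 0.0467
finger_force: 63.1
```

```bash
python3 - <<'E'
from h import *;from workcell import robot
s=robot.observe();print(s["tcp_pos"])
p=SEAT+[0,-.001,0]+N*(.0258+.075);print(p)
for a in(0,-.2,.2): rel(s,p,Rseat(a))
E
```

```text
[0.45399458 0.28897574 0.24166918]
[ 0.55162954 -0.02949989  0.21764056]
turn [ 0.0062  0.3139 -0.0233] shift [0.0816 0.6612 0.0482] F [ 0.1 -0.1 -3.8] M [ 0.01 -0.06  0.04] gap 0.046675675165212926 t 4.7 q [ 0.35  0.34  1.44 -0.    1.37  1.74]
turn [0.0375 0.312  0.1014] shift [0.0816 0.6612 0.0482] F [ 0.1 -0.1 -3.8] M [ 0.01 -0.06  0.04] gap 0.046675675165212926 t 4.7 q [ 0.35  0.34  1.44 -0.    1.37  1.74]
turn [-0.0253  0.3136 -0.148 ] shift [0.0816 0.6612 0.0482] F [ 0.1 -0.1 -3.8] M [ 0.01 -0.06  0.04] gap 0.046675675165212926 t 4.7 q [ 0.35  0.34  1.44 -0.    1.37  1.74]
```

Request:
servo_tool --pt "0 0 0 0.01 0.05 0 40" --pt "0 0 0 0.015 0.11 0 40" --pt "0 0 0 0.02 0.18 0 40" --pt "0 0 0 0.03 0.25 0 40" --pt "0 0 0 0.04 0.33 0 40"

```text
clock: 5.2
tcp_pos: [0.5028, 0.1291, 0.2423]
ee_rot: [-0.0, 0.996, 0.088, -0.001]
wrist_force: [1.0, -0.6, -3.8]
finger_gap: 0.0468
finger_force: 63.3
```

Request:
servo_tool --pt "0.001 0.06 -0.005 0.01 0.08 0.01 40" --pt "0.003 0.13 -0.01 0.02 0.16 0.02 40" --pt "0.004 0.2 -0.015 0.03 0.23 0.03 40" --pt "0.006 0.27 -0.02 0.04 0.29 0.04 40" --pt "0.006 0.314 -0.023 0.042 0.331 0.048 40"

```text
clock: 5.7
tcp_pos: [0.5518, -0.0311, 0.2179]
ee_rot: [-0.026, 0.964, 0.102, 0.243]
wrist_force: [1.1, -0.3, -4.1]
finger_gap: 0.0463
finger_force: 63.2
```

Request:
servo_tool --pt "0 0 0 0 0 0 40" --pt "0 0 0 0 0 0 40" --pt "0 0 0 0 0 0 40" --pt "0 0 0 0 0 0 40" --pt "0 0 0 0 0 0 40"

```text
clock: 6.2
tcp_pos: [0.5526, -0.0284, 0.2194]
ee_rot: [-0.026, 0.964, 0.103, 0.243]
wrist_force: [-0.3, -0.3, -4.7]
finger_gap: 0.0464
finger_force: 63.4
```

```bash
python3 - <<'E'
from h import *;from workcell import robot
s=robot.observe()
p=SEAT+[0,-.001,0]+N*(.0258+.075)
rel(s,p,Rseat(0))
c=robot.read_camera("top");d=robot.read_camera("scene");np.savez("scene1.npz",**d)
a=cv2.resize(c["color"][120:240,260:380,::-1],(400,400));b=cv2.resize(d["color"][110:230,260:380,::-1],(400,400))
cv2.imwrite("pics/pre.png",np.hstack([a,b]))
E
```

```text
turn [-0.0004 -0.002   0.0004] shift [-0.0037  0.0018  0.002 ] F [-0.3 -0.3 -4.7] M [-0.12  0.51 -0.02] gap 0.04635094007941978 t 6.2 q [-0.39  0.16  1.81  0.39  0.79  0.74]
```

View pics/pre.png

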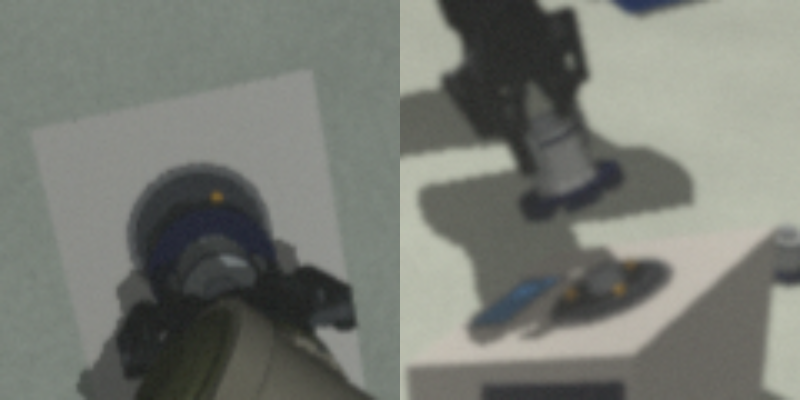

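The hub hangs straight and in line with the drive axis, navy flange towards the plate. Scallops (notches) show on the rim in the right view at about (553,208). Descending.

Request:
servo_tool --pt "0 -0.002 0 -0.004 0.002 0.02 40" --pt "0 -0.002 0 -0.004 0.002 0.05 40" --pt "0 -0.002 0 -0.004 0.002 0.08 40" --pt "0 -0.002 0 -0.004 0.002 0.1 40" --pt "0 -0.002 0 -0.004 0.002 0.1 40"

```text
clock: 6.8
tcp_pos: [0.5739, -0.0251, 0.1726]
ee_rot: [-0.026, 0.965, 0.103, 0.24]
wrist_force: [-0.6, 0.0, -4.9]
finger_gap: 0.0466
finger_force: 63.4
```

```bash
python3 - <<'E'
from h import *;from workcell import robot
s=robot.observe()
rel(s,SEAT+[0,-.001,0]+N*(.0258),Rseat(0))
c=robot.read_camera("scene");np.savez("scene2.npz",**c);t=robot.read_camera("top")
b=cv2.resize(c["color"][130:220,270:380,::-1],(440,360),interpolation=cv2.INTER_CUBIC);a=cv2.resize(t["color"][150:230,275:365,::-1],(360,360*8//9))
a=cv2.copyMakeBorder(a,0,360-a.shape[0],0,0,0);cv2.imwrite("pics/pre2.png",np.hstack([a,b]))
E
```

```text
turn [-0.001   0.0014 -0.0006] shift [ 0.0025 -0.0007  0.0492] F [-0.6  0.  -4.9] M [-0.09  0.6  -0.02] gap 0.04656614212711694 t 6.8 q [-0.37  0.27  1.81  0.42  0.69  0.72]
```

View pics/pre2.png

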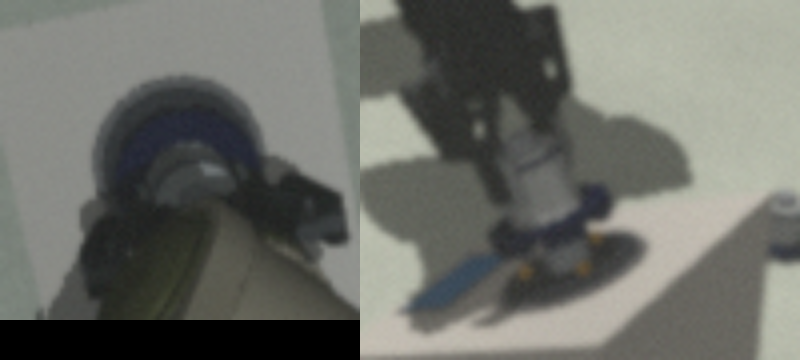

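The hub is about 25 mm above the seat, centred over the spigot (visible below the flange near (570,255)). Going on slowly.

Request:
servo_tool --pt "0 0.001 0 0.0025 -0.001 0.006 40" --pt "0 0.001 0 0.0025 -0.001 0.012 40" --pt "0 0.001 0 0.0025 -0.001 0.018 40" --pt "0 0.001 0 0.0025 -0.001 0.022 40" --pt "0 0.001 0 0.0025 -0.001 0.026 40"

```text
clock: 7.4
tcp_pos: [0.5811, -0.0234, 0.1633]
ee_rot: [-0.026, 0.964, 0.103, 0.242]
wrist_force: [-0.2, -0.3, -3.8]
finger_gap: 0.046
finger_force: 63.4
```

```bash
cat > st.py <<'E'
from h import *;from workcell import robot
s=robot.observe();rel(s,SEAT+[0,-.001,0]+N*(.0258),Rseat(0))
R=Rseat(0);print("F in seat-tool axes",(R.T@s["wrist_force"]).round(1))
E
python3 st.py
```

```text
turn [-0.0001 -0.0011 -0.0004] shift [-0.002  -0.0005  0.0257] F [-0.2 -0.3 -3.8] M [-0.14  0.54 -0.01] gap 0.04597278738822887 t 7.4 q [-0.36  0.29  1.8   0.42  0.67  0.72]
F in seat-tool axes [-2.   0.2  3.2]
```

Request:
servo_tool --pt "0 0 0 -0.001 0 0.003 40" --pt "0 0 0 -0.001 0 0.006 40" --pt "0 0 0 -0.001 0 0.009 40" --pt "0 0 0 -0.001 0 0.011 40" --pt "0 0 0 -0.001 0 0.011 40"

```text
clock: 7.9
tcp_pos: [0.5831, -0.0229, 0.1582]
ee_rot: [-0.026, 0.965, 0.103, 0.242]
wrist_force: [-0.1, -0.1, -3.8]
finger_gap: 0.0465
finger_force: 63.4
```

```bash
python3 st.py
```

```text
turn [-0.0001 -0.001  -0.0004] shift [-0.0008 -0.0005  0.0148] F [-0.1 -0.1 -3.8] M [-0.12  0.64  0.03] gap 0.04654169979919164 t 7.9 q [-0.35  0.3   1.8   0.43  0.66  0.71]
F in seat-tool axes [-1.9  0.   3.3]
```

Request:
servo_tool --pt "0 0 0 0 0 0.002 40" --pt "0 0 0 0 0 0.004 40" --pt "0 0 0 0 0 0.006 40" --pt "0 0 0 0 0 0.006 40" --pt "0 0 0 0 0 0.006 40"

```text
clock: 8.4
tcp_pos: [0.5841, -0.0227, 0.1566]
ee_rot: [-0.026, 0.964, 0.103, 0.242]
wrist_force: [-15.1, -2.0, 9.5]
finger_gap: 0.0465
finger_force: 65.8
```

```bash
python3 st.py
```

```text
turn [-0.0001 -0.001   0.0002] shift [-0.0011 -0.0005  0.0111] F [-15.1  -2.    9.5] M [-0.05  1.73  0.17] gap 0.046548309999929885 t 8.4 q [-0.35  0.31  1.8   0.43  0.65  0.71]
F in seat-tool axes [ -8.9  -1.2 -15.5]
```

Contact is at about 6 mm high, so the hub rides on the pins. Turning to feel for the notches.

Request:
servo_tool --pt "0 0 0.025 -0.002 0 0.006 40" --pt "0 0 0.05 -0.002 0 0.006 40" --pt "0 0 0.075 -0.002 0 0.006 40" --pt "0 0 0.1 -0.002 0 0.006 40" --pt "0 0 0.125 -0.002 0 0.006 40"

```text
clock: 8.9
tcp_pos: [0.5845, -0.0231, 0.1565]
ee_rot: [-0.048, 0.97, 0.009, 0.24]
wrist_force: [-41.3, -6.8, 39.2]
finger_gap: 0.0463
finger_force: 69.6
```

```bash
python3 st.py
```

```text
turn [ 0.0009 -0.0025 -0.1229] shift [-0.0019 -0.001   0.0105] F [-41.3  -6.8  39.2] M [-0.65  3.31  1.11] gap 0.04634351541681884 t 8.9 q [-0.35  0.31  1.8   0.43  0.65  0.9 ]
F in seat-tool axes [-18.4  -2.1 -54.2]
```

Request:
servo_tool --pt "0 0 0 -0.002 0 -0.003 40" --pt "0 0 0 -0.002 0 -0.006 40" --pt "0 0 0.02 -0.002 0 -0.006 40" --pt "0 0 0.04 -0.002 0 -0.006 40" --pt "0 0 0.06 -0.002 0 -0.006 40"

```text
clock: 9.4
tcp_pos: [0.5835, -0.0233, 0.1563]
ee_rot: [-0.06, 0.969, -0.038, 0.237]
wrist_force: [-6.4, -1.3, 7.9]
finger_gap: 0.0466
finger_force: 64.8
```

```bash
cat >> st.py <<'E'
print("Mz",s["torque"]@N)
E
python3 st.py
```

```text
turn [ 0.0007 -0.0029 -0.1854] shift [-0.     -0.0015  0.0112] F [-6.4 -1.3  7.9] M [-0.23  0.64  0.21] gap 0.046580768030502845 t 9.4 q [-0.36  0.31  1.81  0.43  0.65  1.  ]
F in seat-tool axes [ -2.   -0.1 -10. ]
Mz 0.22500832172362892
```

Request:
servo_tool --pt "0 0 0.025 0 0 0 40" --pt "0 0 0.05 0 0 0 40" --pt "0 0 0.075 0 0 0 40" --pt "0 0 0.1 0 0 0 40" --pt "0 0 0.125 0 0 0 40"

```text
clock: 9.9
tcp_pos: [0.5837, -0.0235, 0.1562]
ee_rot: [-0.083, 0.96, -0.133, 0.23]
wrist_force: [-4.8, -1.5, 5.0]
finger_gap: 0.0462
finger_force: 64.4
```

```bash
python3 st.py
```

```text
turn [ 0.0007 -0.0032 -0.3107] shift [-0.0007 -0.0017  0.0109] F [-4.8 -1.5  5. ] M [-0.37  0.41  0.04] gap 0.04623536807579046 t 9.9 q [-0.36  0.31  1.81  0.43  0.65  1.19]
F in seat-tool axes [-2.1  0.4 -6.7]
Mz 0.16566131042283957
```

Request:
servo_tool --pt "0 0 0.025 0 0 0.001 40" --pt "0 0 0.05 0 0 0.001 40" --pt "0 0 0.075 0 0 0.001 40" --pt "0 0 0.1 0 0 0.001 40" --pt "0 0 0.125 0 0 0.001 40"

```text
clock: 10.4
tcp_pos: [0.5831, -0.0229, 0.1541]
ee_rot: [-0.106, 0.943, -0.227, 0.219]
wrist_force: [0.7, 1.0, -4.2]
finger_gap: 0.0463
finger_force: 63.3
```

```bash
python3 st.py
```

```text
turn [-4.000e-04 -1.000e-03 -4.364e-01] shift [ 0.0022 -0.0021  0.0076] F [ 0.7  1.  -4.2] M [-0.13  0.29  0.28] gap 0.046333309172484884 t 10.4 q [-0.35  0.31  1.81  0.43  0.65  1.39]
F in seat-tool axes [-1.2 -0.9  4.2]
Mz 0.27770687098158325
```

The hub dropped into the notches: it left the pins and the axial load is gone. Backing the turn off slightly and lowering.

Request:
servo_tool --pt "0 0 -0.02 0 0 0.001 40" --pt "0 0 -0.02 0 0 0.003 40" --pt "0 0 -0.02 0 0 0.005 40" --pt "0 0 -0.02 0 0 0.007 40" --pt "0 0 -0.02 0 0 0.009 40"

```text
clock: 10.9
tcp_pos: [0.5851, -0.0224, 0.1502]
ee_rot: [-0.102, 0.947, -0.212, 0.221]
wrist_force: [-0.7, -0.3, -4.3]
finger_gap: 0.0465
finger_force: 63.4
```

```bash
python3 st.py
```

```text
turn [-4.000e-04 -1.000e-03 -4.155e-01] shift [ 0.0023 -0.002  -0.0012] F [-0.7 -0.3 -4.3] M [-0.08  0.54  0.01] gap 0.04647935073335822 t 10.9 q [-0.35  0.32  1.81  0.44  0.64  1.35]
F in seat-tool axes [-2.7  0.2  3.5]
Mz -0.007089032431501398
```

Request:
servo_tool --pt "0 0 0 0 0 0.001 40" --pt "0 0 0 0 0 0.002 40" --pt "0 0 0 0 0 0.003 40" --pt "0 0 0 0 0 0.004 40" --pt "0 0 0 0 0 0.004 40"

```text
clock: 11.4
tcp_pos: [0.5853, -0.0223, 0.15]
ee_rot: [-0.102, 0.947, -0.211, 0.221]
wrist_force: [-22.6, -2.8, 17.3]
finger_gap: 0.0463
finger_force: 66.7
```

```bash
python3 st.py
```

```text
turn [-4.000e-04 -9.000e-04 -4.148e-01] shift [ 0.0023 -0.0019 -0.0018] F [-22.6  -2.8  17.3] M [-0.25  2.33  0.06] gap 0.046282023888886956 t 11.4 q [-0.35  0.32  1.81  0.44  0.64  1.35]
F in seat-tool axes [-11.9  -2.  -26. ]
Mz -0.06303640140006525
```

The hub is home, 6.5 mm below the height where it rode on the pins. Releasing and retreating along the axis.

Request:
servo_tool --pt "0 0 0 0 0 -0.003 40" --pt "0 0 0 0 0 -0.003 60" --pt "0 0 0 0 0 -0.003 75" --pt "0 0 0 0 0 -0.003 85" --pt "0 0 0 0 0 -0.003 85"

```text
clock: 11.9
tcp_pos: [0.5855, -0.0223, 0.1501]
ee_rot: [-0.102, 0.946, -0.212, 0.221]
wrist_force: [-0.5, 0.5, 0.1]
finger_gap: 0.0848
finger_force: 0.0
```

Request:
servo_tool --pt "0 0 0 0 0 0 85" --pt "0 0 0 0 0 -0.03 85" --pt "0 0 0 0 0 -0.08 85" --pt "0 0 0 0 0 -0.16 85" --pt "0 0 0 0 0 -0.24 85"

```text
clock: 12.4
tcp_pos: [0.5291, -0.0342, 0.2566]
ee_rot: [-0.102, 0.947, -0.212, 0.221]
wrist_force: [0.4, -0.1, 0.7]
finger_gap: 0.0847
finger_force: 0.0
```

```bash
python3 - <<'E'
from h import *;from workcell import robot
s=robot.observe();print(s["tcp_pos"])
rel(s,[.455,-.284,.25],Rdown(np.radians(10)));rel(s,[.455,-.284,.25],Rdown(np.radians(-25)))
E
```

```text
[ 0.52911068 -0.0342344   0.2565505 ]
turn [-0.1077 -0.2986 -0.3832] shift [ 0.0973  0.5008 -0.1066] F [ 0.4 -0.1  0.7] M [-0.05  0.18  0.02] gap 0.08471553200531985 t 12.4 q [-0.43  0.07  1.8   0.37  0.89  1.4 ]
turn [-0.1895 -0.2485 -0.0023] shift [ 0.0973  0.5008 -0.1066] F [ 0.4 -0.1  0.7] M [-0.05  0.18  0.02] gap 0.08471553200531985 t 12.4 q [-0.43  0.07  1.8   0.37  0.89  1.4 ]
```

Request:
servo_tool --pt "-0.03 -0.04 0 0.019 0.09 -0.02 85" --pt "-0.07 -0.09 0 0.038 0.18 -0.04 85" --pt "-0.11 -0.14 0 0.058 0.27 -0.06 85" --pt "-0.14 -0.19 -0.001 0.077 0.36 -0.08 85" --pt "-0.17 -0.23 -0.002 0.09 0.44 -0.1 85"

```text
clock: 12.9
tcp_pos: [0.4646, -0.2573, 0.2537]
ee_rot: [-0.011, 0.976, -0.216, 0.017]
wrist_force: [-0.8, 0.6, -0.6]
finger_gap: 0.0849
finger_force: 0.0
```

```bash
python3 - <<'E'
from h import *;from workcell import robot
c=robot.read_camera("top");np.savez("top3.npz",**c)
P=pts(c);b=SEAT
H=(P-SEAT)@N
m=np.zeros((400,640),np.uint8);m[140:240,270:370]=((H>.05)&(H<.1))[140:240,270:370];m=cv2.medianBlur(m,3)
E=c["extrinsics"];f=K(c)
def cast(u,v,h):
    d=E[:3,:3]@[(u-c["cx"])/f,-(v-c["cy"])/f,-1.];o=E[:3,3];return o+d*((SEAT+h*N-o)@N)/(d@N)
x,y=Rseat(0)[:,0],-Rseat(0)[:,1]
for lo,h in((.05,.056),(.0625,.068)):
    m=np.zeros((400,640),np.uint8);m[140:240,270:370]=((H>lo)&(H<.1))[140:240,270:370];m=cv2.medianBlur(m,3)
    k=max(cv2.findContours(m,0,1)[0],key=cv2.contourArea);k=cv2.convexHull(k)[:,0]
    q=np.array([cast(u,v,h)-SEAT for u,v in k]);print(h,circ(np.c_[q@x,q@y]))
A=H[140:240,270:370];print(np.histogram(A,bins=np.arange(.0,.085,.004)))
s=robot.observe();rel(s,[.4615,-.284,.20],Rdown(np.radians(-25)))
cv2.imwrite("pics/seated.png",cv2.resize(c["color"][140:290,270:470,::-1],(800,600)))
E
```

```text
0.056 (array([-1.27804975e-03,  5.26397327e-05]), np.float64(0.02428581427914434))
0.068 (array([-1.25595869e-03,  9.45767649e-05]), np.float64(0.011329085861919266))
(array([ 77,  17, 249, 263,  10,  10,  12,   9,  11,   8,   9,  11,   5,
       131, 136,   9,  47,  36,   0,   0,   0]), array([0.   , 0.004, 0.008, 0.012, 0.016, 0.02 , 0.024, 0.028, 0.032,
       0.036, 0.04 , 0.044, 0.048, 0.052, 0.056, 0.06 , 0.064, 0.068,
       0.072, 0.076, 0.08 , 0.084]))
turn [-0.0156 -0.0157 -0.0017] shift [0.0127 0.0446 0.1055] F [-2.9 -3.5 -2.4] M [-0.1   0.11  0.01] gap 0.08515138680326922 t 12.95 q [-0.75  0.3   1.46  0.03  1.37  1.25]
```

View pics/seated.png

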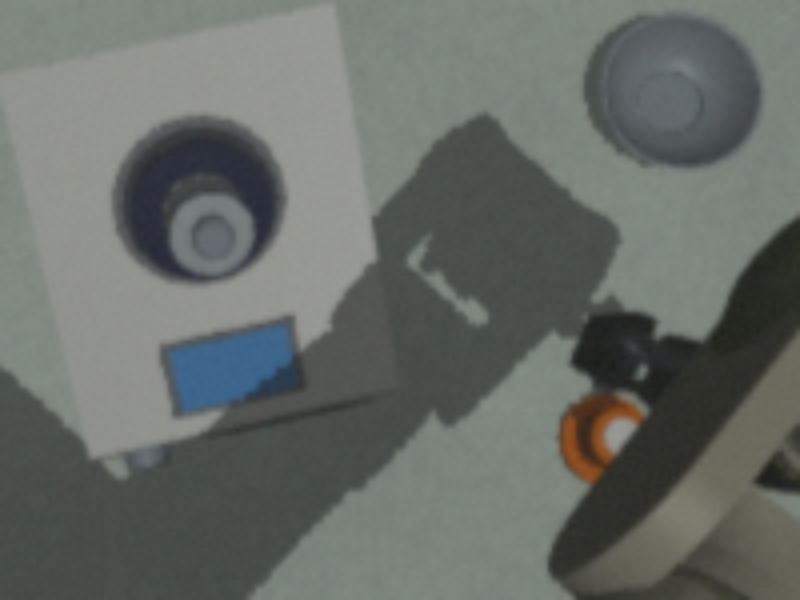

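The hub is fully home: its faces measure 56 and 68 mm above the seat, on axis within 1.3 mm, at crop (213,237). The cap is at crop (605,437). Fetching the cap.

Request:
servo_tool --pt "-0.016 -0.016 0 0.012 0.046 0.03 85" --pt "-0.016 -0.016 0 0.012 0.046 0.07 85" --pt "-0.016 -0.016 0 0.012 0.046 0.1 85" --pt "-0.016 -0.016 0 0.012 0.046 0.105 85" --pt "-0.016 -0.016 0 0.012 0.046 0.105 85"

```text
clock: 13.45
tcp_pos: [0.4632, -0.2775, 0.2008]
ee_rot: [-0.002, 0.976, -0.216, 0.003]
wrist_force: [-0.0, 0.6, 0.3]
finger_gap: 0.0852
finger_force: 0.0
```

```bash
python3 - <<'E'
from h import *;from workcell import robot
s=robot.observe();print(s["tcp_pos"]);rel(s,[.461,-.285,.028],Rdown(np.radians(-25)))
E
```

```text
[ 0.46316585 -0.27754162  0.20076023]
turn [-0.0036 -0.0031  0.0008] shift [0.0007 0.0173 0.3454] F [-0.   0.6  0.3] M [0.01 0.02 0.02] gap 0.0851692928502955 t 13.45 q [-0.76  0.37  1.5   0.01  1.27  1.24]
```

Request:
servo_tool --pt "-0.003 -0.003 0 0.001 0.017 0.07 85" --pt "-0.003 -0.003 0 0.001 0.017 0.14 85" --pt "-0.003 -0.003 0 0.001 0.017 0.22 85" --pt "-0.003 -0.003 0 0.001 0.017 0.29 85" --pt "-0.003 -0.003 0 0.001 0.017 0.345 85"

```text
clock: 13.95
tcp_pos: [0.4613, -0.2851, 0.0272]
ee_rot: [-0.0, 0.976, -0.216, 0.0]
wrist_force: [0.4, 0.1, 0.6]
finger_gap: 0.0847
finger_force: 0.0
```

Request:
servo_tool --pt "0 0 0 0 0 0 85" --pt "0 0 0 0 0 0 85" --pt "0 0 0 0 0 0 65" --pt "0 0 0 0 0 0 50" --pt "0 0 0 0 0 0 45"

```text
clock: 14.45
tcp_pos: [0.4615, -0.2854, 0.0292]
ee_rot: [0.0, 0.976, -0.216, 0.001]
wrist_force: [-0.4, -0.2, -0.9]
finger_gap: 0.0454
finger_force: 0.0
```

Request:
servo_tool --pt "0 0 0 0 0 0 40" --pt "0 0 0 0 0 0 35" --pt "0 0 0 0 0 0 32" --pt "0 0 0 0 0 0 32" --pt "0 0 0 0 0 0 32" --force 40

```text
clock: 14.95
tcp_pos: [0.4614, -0.2854, 0.029]
ee_rot: [0.0, 0.976, -0.216, 0.001]
wrist_force: [-2.1, -0.4, 7.1]
finger_gap: 0.0387
finger_force: 39.6
```

```bash
python3 - <<'E'
from h import *;from workcell import robot
s=robot.observe();print(s["tcp_pos"]);rel(s,[.461,-.285,.028],Rdown(np.radians(-25)))
E
```

```text
[ 0.46136057 -0.2854227   0.02901706]
turn [-0.0001 -0.0009  0.0008] shift [-0.001  -0.0005  0.002 ] F [-2.1 -0.4  7.1] M [ 0.01  0.35 -0.04] gap 0.038650873237085416 t 14.95 q [-0.77  0.59  1.66  0.    0.89  1.24]
```

Request:
servo_tool --pt "0 0 0 0 0 -0.04 32" --pt "0 0 0 0 0 -0.12 32" --pt "0 0 0 0 0 -0.22 32" --pt "0 0 0 0 0 -0.32 32" --pt "0 0 0 0 0 -0.42 32"

```text
clock: 15.45
tcp_pos: [0.4606, -0.2847, 0.2401]
ee_rot: [-0.001, 0.976, -0.216, 0.0]
wrist_force: [0.7, -0.4, -1.8]
finger_gap: 0.0383
finger_force: 40.7
```

Request:
servo_tool --pt "0 0 0 0 0 -0.04 32" --pt "0 0 0 0 0 -0.04 32" --pt "0 0 0 0 0 -0.04 32" --pt "0 0 0 0 0 -0.04 32" --pt "0 0 0 0 0 -0.04 32"

```text
clock: 15.95
tcp_pos: [0.4607, -0.2849, 0.2565]
ee_rot: [-0.001, 0.976, -0.216, -0.001]
wrist_force: [-0.7, 0.0, -1.7]
finger_gap: 0.0385
finger_force: 40.9
```

```bash
cat > st2.py <<'E'
from h import *;from workcell import robot;import sys
s=robot.observe();R=Rseat(-.65);h=float(sys.argv[1])
T=SEAT+[0,-.001,0]-.0012*Rseat(0)[:,0]+N*(.085+h)
print(s["tcp_pos"],T);rel(s,T,R);print("F",(R.T@s["wrist_force"]).round(1))
E
python3 st2.py .06
```

```text
[ 0.46065646 -0.28486137  0.25647946] [ 0.53026144 -0.03410797  0.25607557]
turn [0.1874 0.2501 0.001 ] shift [-0.0852 -0.5134  0.0019] F [-0.7  0.  -1.7] M [-0.04  0.01  0.01] gap 0.03845521542394645 t 15.95 q [-0.77  0.33  1.4   0.    1.41  1.24]
F [-1.2  0.7  1.2]
```

Request:
servo_tool --pt "0.03 0.04 0 -0.013 -0.08 0 32" --pt "0.07 0.09 0 -0.03 -0.17 0 32" --pt "0.11 0.15 0 -0.043 -0.26 0 32" --pt "0.15 0.2 0 -0.06 -0.35 0 32" --pt "0.187 0.25 0.001 -0.073 -0.44 0 32"

```text
clock: 16.45
tcp_pos: [0.5204, -0.0687, 0.2577]
ee_rot: [-0.101, 0.946, -0.211, 0.223]
wrist_force: [1.0, -0.6, -0.8]
finger_gap: 0.0385
finger_force: 40.9
```

```bash
python3 st2.py .06
```

```text
[ 0.52037906 -0.06867491  0.25766855] [ 0.53026144 -0.03410797  0.25607557]
turn [-0.0005 -0.0028 -0.0001] shift [-0.0159 -0.0677  0.0187] F [ 1.  -0.6 -0.8] M [-0.12  0.27 -0.01] gap 0.03851635043656486 t 16.45 q [-0.51  0.07  1.81  0.4   0.92  1.3 ]
F [0.8 0.5 1.1]
```

Request:
servo_tool --pt "0 -0.001 0 -0.008 -0.034 0.01 32" --pt "0 -0.001 0 -0.014 -0.065 0.018 32" --pt "0 -0.001 0 -0.014 -0.065 0.018 32" --pt "0 -0.001 0 -0.014 -0.065 0.018 32" --pt "0 -0.001 0 -0.014 -0.065 0.018 32"

```text
clock: 16.95
tcp_pos: [0.5304, -0.038, 0.2565]
ee_rot: [-0.1, 0.947, -0.211, 0.22]
wrist_force: [0.4, -0.3, -1.9]
finger_gap: 0.0385
finger_force: 40.9
```

```bash
python3 st2.py .02; python3 - <<'E'
from workcell import robot;import cv2,numpy as np
c=robot.read_camera("scene");t=robot.read_camera("top")
b=cv2.resize(c["color"][110:220,270:380,::-1],(400,400),interpolation=cv2.INTER_CUBIC);a=cv2.resize(t["color"][140:240,270:370,::-1],(400,400));cv2.imwrite("pics/cap.png",np.hstack([a,b]))
E
```

```text
[ 0.53044968 -0.03800917  0.25646416] [ 0.54866242 -0.03013976  0.22078169]
turn [ 0.0012 -0.0002  0.0003] shift [-0.0041 -0.0067  0.0813] F [ 0.4 -0.3 -1.9] M [-0.1   0.38  0.02] gap 0.03853104336369891 t 16.95 q [-0.43  0.08  1.8   0.37  0.9   1.4 ]
F [-0.2  0.6  1.9]
```

View pics/cap.png

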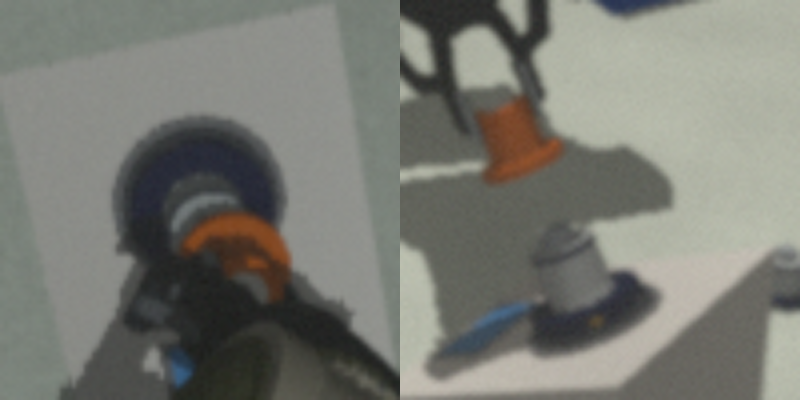

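The cap is held straight above the hub and slightly to the right in the top view, about 4 mm, which the computed shift covers. A brass pin sits in its notch at (597,322).

Request:
servo_tool --pt "0.001 0 0 -0.004 -0.007 0.02 32" --pt "0.001 0 0 -0.004 -0.007 0.05 32" --pt "0.001 0 0 -0.004 -0.007 0.081 32" --pt "0.001 0 0 -0.004 -0.007 0.081 32" --pt "0.001 0 0 -0.004 -0.007 0.081 32"

```text
clock: 17.55
tcp_pos: [0.5488, -0.0293, 0.2211]
ee_rot: [-0.101, 0.947, -0.21, 0.22]
wrist_force: [0.1, -0.5, -1.8]
finger_gap: 0.0388
finger_force: 40.9
```

```bash
python3 st2.py .0
```

```text
[ 0.54879105 -0.02931694  0.22114665] [ 0.5578629  -0.02815565  0.20313476]
turn [-0.0002 -0.0001  0.0007] shift [0.0002 0.0018 0.0404] F [ 0.1 -0.5 -1.8] M [-0.05  0.37 -0.02] gap 0.038840602983513196 t 17.55 q [-0.4   0.15  1.81  0.38  0.8   1.39]
F [-0.3  0.9  1.6]
```

Request:
servo_tool --pt "0 0 0 0 0.001 0.006 32" --pt "0 0 0 0 0.001 0.012 32" --pt "0 0 0 0 0.001 0.018 32" --pt "0 0 0 0 0.001 0.023 32" --pt "0 0 0 0 0.001 0.028 32"

```text
clock: 18.05
tcp_pos: [0.5551, -0.0284, 0.2087]
ee_rot: [-0.101, 0.947, -0.21, 0.221]
wrist_force: [-1.3, -1.2, -1.0]
finger_gap: 0.0381
finger_force: 40.9
```

```bash
python3 st2.py .0
```

```text
[ 0.55514827 -0.02843537  0.20867234] [ 0.5578629  -0.02815565  0.20313476]
turn [-0.0001 -0.0004  0.0008] shift [0.     0.0007 0.0123] F [-1.3 -1.2 -1. ] M [-0.23  0.5  -0.01] gap 0.03813963762597599 t 18.05 q [-0.39  0.18  1.81  0.39  0.77  1.39]
F [-0.9  1.8  0.2]
```

In the bore with almost no force. Lowering the rest.

Request:
servo_tool --pt "0 0 0 0 0 0.004 32" --pt "0 0 0 0 0 0.008 32" --pt "0 0 0 0 0 0.012 32" --pt "0 0 0 0 0 0.015 32" --pt "0 0 0 0 0 0.016 32"

```text
clock: 18.55
tcp_pos: [0.5584, -0.0277, 0.2025]
ee_rot: [-0.101, 0.947, -0.21, 0.221]
wrist_force: [-17.3, -2.0, 14.0]
finger_gap: 0.0383
finger_force: 42.8
```

```bash
python3 st2.py .0
```

```text
[ 0.55840613 -0.02765124  0.20249495] [ 0.5578629  -0.02815565  0.20313476]
turn [-0.     -0.0003  0.0014] shift [ 0.      0.0009 -0.0017] F [-17.3  -2.   14. ] M [-0.24  1.82  0.01] gap 0.03827701567803812 t 18.55 q [-0.38  0.2   1.81  0.4   0.76  1.38]
F [ -7.9   3.9 -20.5]
```

Flush: it stopped at −0.85 mm, the same offset as the hub. Releasing.

Request:
servo_tool --pt "0 0 0 0 0 -0.002 32" --pt "0 0 0 0 0 -0.002 50" --pt "0 0 0 0 0 -0.002 70" --pt "0 0 0 0 0 -0.002 85" --pt "0 0 0 0 0 -0.002 85"

```text
clock: 19.05
tcp_pos: [0.5585, -0.0278, 0.2028]
ee_rot: [-0.101, 0.947, -0.21, 0.221]
wrist_force: [0.4, 0.4, -0.3]
finger_gap: 0.0851
finger_force: 0.0
```

Request:
servo_tool --pt "0 0 0 0 0 0 85" --pt "0 0 0 0 0 -0.03 85" --pt "0 0 0 0 0 -0.08 85" --pt "0 0 0 0 0 -0.16 85" --pt "0 0 0 0 0 -0.22 85"

```text
clock: 19.55
tcp_pos: [0.5071, -0.0387, 0.3015]
ee_rot: [-0.101, 0.947, -0.21, 0.221]
wrist_force: [1.3, 0.3, 0.3]
finger_gap: 0.0848
finger_force: 0.0
```

Request:
servo_tool --pt "0 0 0 0 0.08 -0.02 85" --pt "0 0 0 0 0.16 -0.02 85" --pt "0 0 0 0 0.24 -0.02 85" --pt "0 0 0 0 0.3 -0.02 85" --pt "0 0 0 0 0.3 -0.02 85"

```text
clock: 20.05
tcp_pos: [0.449, -0.1759, 0.2648]
ee_rot: [-0.101, 0.947, -0.212, 0.22]
wrist_force: [0.3, 0.3, 1.0]
finger_gap: 0.0853
finger_force: 0.0
```

```bash
python3 - <<'E'
from h import *;from workcell import robot
c=robot.read_camera("top");d=robot.read_camera("scene");P=pts(c);H=(P-SEAT)@N
print(np.histogram(H[140:250,270:370],bins=np.arange(.0,.12,.004))[0])
E=c["extrinsics"];f=K(c)
def cast(u,v,h):
    q=E[:3,:3]@[(u-c["cx"])/f,-(v-c["cy"])/f,-1.];o=E[:3,3];return o+q*((SEAT+h*N-o)@N)/(q@N)
x,y=Rseat(0)[:,0],-Rseat(0)[:,1]
m=np.zeros((400,640),np.uint8);m[140:250,270:370]=((H>.092)&(H<.115))[140:250,270:370];m=cv2.medianBlur(m,3)
k=cv2.convexHull(max(cv2.findContours(m,0,1)[0],key=cv2.contourArea))[:,0]
q=np.array([cast(u,v,.102)-SEAT for u,v in k]);print("cap top",circ(np.c_[q@x,q@y]))
s=robot.observe();print(s["clock"],s["wrist_force"])
b=cv2.resize(d["color"][110:220,270:380,::-1],(400,400),interpolation=cv2.INTER_CUBIC);a=cv2.resize(c["color"][140:240,270:370,::-1],(400,400));cv2.imwrite("pics/end.png",np.hstack([a,b]))
E
```

```text
[ 86  14 207 218   9  11   7   8   6   9   0   0   0   1  10 113 120  10
   8   7   9  16   7  12  22 215  27   0   0]
cap top (array([-0.00123879,  0.00087373]), np.float64(0.020244486749181546))
20.15 [0.14358102 0.39716098 0.26868248]
```

View pics/end.png

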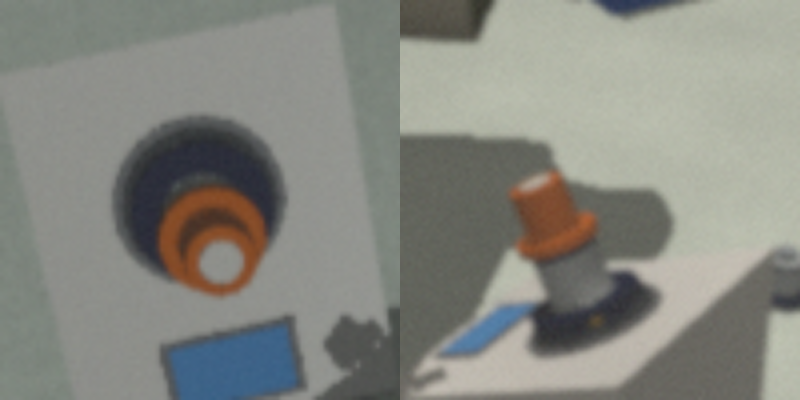

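The cap sits flush on the seated hub: its top is about 102 mm above the seat and on axis (crop 220,262). The gripper is clear.

```bash
python3 -c "
from workcell import robot
print(robot.hand_in())"
```

```text
the job is handed in; nothing more can be done
None
```

The hub is fully home over the drive pins and the cap is flush on top, both released. I handed the job in at about 20 s on the robot's clock; the hand-in call returned no verdict. The bottle, dish and wrench were not touched.

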